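# Put the bushing away under the dust cover on the turntable

### The job

Put the loose brass bushing away, standing on its end, in the covered parts dish. First swing the turntable round until the cover's lift tab faces you, then tip the cover up by the tab edge first, just clear of the dish, and push it away from you so that it leans off the back of the dish; set the bushing in, then bring the cover back the same way and set it down centred with the tab still facing you. The edge opposite the tab must never be lifted up off the dish, nor the tab edge thrown high, and leave the cones and the square alone.

Things in the scene. Friction and masses are not known exactly. Their poses are not given: they have to be found in the camera images.
- turntable_base: Fixed round cast base of the turntable, 250 mm across. Its origin is on the turning axis at table height; its x points away from the robot, y to the robot's left. The turning plate on it is a dark cast-iron disc with a ribbed black rubber rim, 330 mm across in all, its flat top 50 mm above the table.
- turntable (a joint): Angle of the turntable plate (rad), growing anticlockwise seen from above; 0 when the red pin is on the robot's side of the axis. Turns freely both ways with light friction (about 0.2 N m, coasts about 5 degrees after a gentle push); may be pushed by the pin or the rim.
- pin (a point): Red steel fixture pin, fixed upright in the plate 115 mm from the turning axis: 18 mm thick shaft (26 mm collar for the lowest 7 mm), top 54 mm above the plate. The point is on its axis 30 mm above the plate. It turns with the plate.
- dish (a point): Bare-metal round magnetic parts dish, fixed to the middle of the plate and turning with it: 128 mm outside, 122 mm inside, 26 mm high, wall 3 mm, floor 4 mm thick. The point is the centre of its underside (50 mm above the table, on the turning axis).
- cover: Loose shallow yellow round dust cover on the dish, 0.3 kg: 142 mm across, 12 mm deep; top plate 3 mm thick, skirt 3 mm thick hanging 9 mm below it, 136 mm inside (4 mm play all round the dish). Origin at the centre of the skirt's lower edge, z up through the top; the lift tab points along its -x. Seated, the plate lies on the dish rim and the origin is 67 mm above the table, centred on the dish.
- tab (a point): Centre of the cover's white rubber-coated lift tab, a flat tongue 32 mm wide and 6 mm thick that stands out 22 mm from the skirt (its end 93 mm, this point 80.5 mm from the cover's centre, 9 mm above the skirt's lower edge). Seated, there are 23 mm free under it above the plate; it can be pried up from below or pinched by its two sides.
- cover_front (a point): Lower edge of the cover's skirt right under the tab, 71 mm from the cover's centre.
- cover_back (a point): Lower edge of the cover's skirt opposite the tab, 71 mm from the cover's centre.
- bushing: Brass bushing: a smooth tube 28 mm outside, 16 mm bore, 18 mm high, 70 g, standing on its end on the table. Origin at the centre of its lower end, z along its axis.
- cone_a: Black locating cone, 52 mm across and 55 mm high, standing on the table (bystander). Origin at the centre of its foot.
- cone_b: The other black locating cone, same size (bystander).
- square: Blue magnetic square with an open triangle shape, legs 90 mm long, 18 mm thick, lying flat on the table (bystander). Origin at its middle, on the table.

How it is judged:
On the way, in this order (a step that is already met when the one before it is completed fails the run):
1. the turntable has been swung round so that the cover's tab faces the robot's side (within about 25 degrees), the cover still closed (y of tab in the frame of turntable_base between -0.035 and 0.035 m and x of tab in the frame of turntable_base below -0.05 m and distance of pin from where it was at the start of the episode above 0.025 m and angle between cover's own z axis and vertical below 0.04 rad and height (world z) of cover below 0.07 m), for 0.2 s.
2. the tab edge of the cover is raised just clear of the dish rim while the opposite edge stays down (height (world z) of cover_front above 0.078 m and height (world z) of cover_back below 0.075 m and horizontal distance between cover and dish below 0.03 m), for 0.1 s.
3. the bushing stands in the dish, let go, the cover leaning off the back (horizontal distance between bushing and dish below 0.05 m and height (world z) of bushing between 0.05 and 0.06 m and angle between bushing's own z axis and vertical below 0.15 rad and contact force between the fingers and bushing below 0.1 N and linear speed of bushing below 0.05 m/s and horizontal distance between cover and dish above 0.04 m), for 0.2 s.
At the end, for the whole second after the job is handed in: The bushing stands upright (within 9 degrees) on the floor of the dish, and the cover is seated on the dish again: centred within 5 mm, level within 1.7 degrees, down on the rim, tab facing the robot's side within about 25 degrees; all released and at rest, the cones and the square where they were (horizontal distance between cover and dish below 0.005 m and height (world z) of cover between 0.064 and 0.0695 m and angle between cover's own z axis and vertical below 0.03 rad and y of tab in the frame of turntable_base between -0.035 and 0.035 m and x of tab in the frame of turntable_base below -0.05 m and horizontal distance between bushing and dish below 0.05 m and height (world z) of bushing between 0.05 and 0.06 m and angle between bushing's own z axis and vertical below 0.15 rad and linear speed of each of cover, bushing below 0.02 m/s and contact force between the fingers and cover below 0.1 N); the robot touches nothing.
It fails at once if the first cone moved by more than 20 mm (distance of cone_a from where it was at the start of the episode above 0.02 m).
It fails at once if the second cone moved by more than 20 mm (distance of cone_b from where it was at the start of the episode above 0.02 m).
It fails at once if the blue square moved by more than 20 mm (distance of square from where it was at the start of the episode above 0.02 m).
It fails at once if the cover's edge opposite the tab lifted up off the dish (by more than 18 mm) (height (world z) of cover_back above 0.085 m).
It fails at once if the tab thrown up more than 70 mm above the dish rim (height (world z) of tab above 0.146 m).
It also fails if it takes over 67 s, if anything falls off the work surface, if the arm or the gripper's body presses on something with over 40 N, if the wrist force passes 120 N, or if a joint passes its speed limit or range.

### The arm

A 6-joint arm with a two-finger parallel gripper is mounted at the origin on the work surface. World frame = base frame: x ahead of the robot, y to its left, z up, the work surface at z = 0. Lengths are in m, angles in rad, forces in N, time in s.
With the tool pointing down it reaches from about 0.35 to 0.8 m from the base axis. Payload 7.3 kg.
Tool frame: the origin (TCP) lies on the centre line of the jaws, within the pads' length; the fingertips stand 17 mm ahead of it and the grasp point (between the pads) lies 2 mm behind it; z points along the fingers, y is the direction in which the jaws open and shut (so a half turn about z gives the same grasp; the last joint's range is limited). The gripper opens to 85 mm and grips with 20 to 120 N. Pads are 22 mm wide; open, the fingers measure 114 mm over their backs; the gripper's body (76 mm by 85 mm) begins 54 mm behind the grasp point. The pads swing forward as they close: fully open they stand 13 mm farther back than shut.
Start: joints at [-1.299, 0.342, 1.524, -0, 1.275, -0.146], TCP at [0.213, -0.48, 0.248] pointing down, gripper open.
Joint ranges: [-2.53, 2.53], [-0.77, 2.02], [0.04, 2.7], [-1, 4.14], [0.28, 2.66], [-3.11, 3.11]. Speed limits (rad/s): [2.57, 2.57, 3.14, 3.14, 3.14, 3.14].

### API

Orientations are given as a unit quaternion [x, y, z, w].
In Python, from station import bot, optics, workorder gives the robot as it stands.
- The arm moves only by the tool arm_command, never from a script. Its argument "motion" is a list of rows, each an object of numbers: "x", "y", "z": the shift along the tool's x, y, z in m; "ax", "ay", "az": the turn, a rotation vector about the tool's x, y, z in rad; "grip": the gripper command: -1 is shut, 1 is fully open, values between are in proportion. A call has 1 to 8 rows; each row is the pose to reach, as a shift and turn from the pose measured when the call began, along the tool's axes at that moment; what a row does not reach only later rows make up. A row lasts 1/8 s, in which the tool goes at most 62.5 mm and 10.7 degrees, less where a joint would pass 70% of its speed; a pose out of reach is approached as far as the arm can. A call with a gripper value outside its range is refused whole. The fingers move at their own pace and stop on an object; "squeeze" is the grip in N (left out, the last holds). Time passes only in rows, so rows that repeat a pose let the fingers close. It gives the time, the measured TCP pose, the force and the opening at its end, in the units of the state.
- bot.read_state(): the state, without advancing time (a new reading comes with each control period).
- optics.capture(name): name is "side" or "top" or "wrist"; returns a dict with "color" (400x640x3 uint8, blue, green, red), "vertical_fov" (degrees; the focal length in pixels is half the picture's height over the tangent of half this angle, whatever the lens; pixels are square), "cx", "cy" (the principal point, pixels), "k1" (the pictures are not rectified: a ray, as slopes to the right and down, at radius r is drawn at 1 + k1 r^2 times it, then the intrinsics apply), "R" (3x3) and "t" (3): a world point X has camera coordinates R X + t. Camera axes: x right, y down, z forward; pixel columns grow to the right and rows downward; lengths in m; the calibration is good to about 2 mm. A picture is of the moment at which its call begins. There is no depth.
- workorder.hand_in(): hands the job in, once; it reports no verdict.
The state is a dict: "t": time; "q": joint angles; "qvel": joint speeds; "joint_torque": joint torques, N m; "tcp_pos": TCP position; "tool_rot": TCP orientation; "ft_force": force on the tool from outside, world axes, zero at the start; "torque": the same for the moment, N m; "gripper_width": opening from 0.0 (shut) to 1.0 (fully open).
Only numpy, scipy, OpenCV 4.12 (cv2) and the standard library are available. Lean on these libraries where they do the work, as an engineer would, in place of code of your own. Each camera call takes 0.05 s, during which the arm holds its last target. There are 200 camera calls.

## Working session

There is one attempt and no reset: what is moved stays moved. The work goes in short steps, Python scripts to look and compute and a tool call to move; the robot and the scene stay as the last step left them, time stands still between calls to the robot, and variables do not carry over. Pictures are saved under pics/ and viewed, about 8 in all and at most 12, crops included, and the job is handed in when it is done.

Besides the shell and the picture viewer there is one more tool, called after "Request:" as name(argument=value, ...) on one line, values as JSON. arm_command: Moves the arm, as the interface text tells. Its arguments: {"type":"object","properties":{"motion":{"type":"array"},"squeeze":{"type":"number"}},"required":["motion"]}

```bash
mkdir -p pics; ls; cat > h.py <<'E'
import numpy as np, cv2
from station import bot, optics, workorder
from scipy.spatial.transform import Rotation as Ro
def cap(n,save=None):
    c=optics.capture(n); 
    if save: cv2.imwrite('pics/'+save,c['color'])
    return c
def K(c):
    f=200/np.tan(np.radians(c['vertical_fov'])/2)
    return np.array([[f,0,c['cx']],[0,f,c['cy']],[0,0,1.]])
def ray(c,uv):
    # k1 model == opencv radial k1
    p=cv2.undistortPoints(np.array([[uv]],float),K(c),np.array([c['k1'],0,0,0.]))[0,0]
    R=np.array(c['R']);t=np.array(c['t'])
    return -R.T@t, R.T@np.array([p[0],p[1],1])
def onz(c,uv,z):
    o,d=ray(c,uv); return o+d*(z-o[2])/d[2]
def tri(c1,p1,c2,p2):
    o1,d1=ray(c1,p1);o2,d2=ray(c2,p2)
    s=np.linalg.lstsq(np.c_[d1,-d2],o2-o1,rcond=None)[0]
    a=o1+s[0]*d1;b=o2+s[1]*d2
    return (a+b)/2,np.linalg.norm(a-b)
def proj(c,X):
    R=np.array(c['R']);t=np.array(c['t'])
    return cv2.projectPoints(np.array([X],float),cv2.Rodrigues(R)[0],t,K(c),np.array([c['k1'],0,0,0.]))[0][0,0]
def st():
    s=bot.read_state(); print('t',round(s['t'],2),'p',np.round(s['tcp_pos'],4),'q',np.round(s['tool_rot'],3),'f',np.round(s['ft_force'],1),'w',round(s['gripper_width'],3)); return s
E
python3 - <<'E'
from h import *
s=st();print(Ro.from_quat(s['tool_rot']).as_matrix().round(3))
im=[]
for n in ('top','side'):
    c=cap(n,n+'0.png'); print(n,c['vertical_fov'],c['k1'],-np.array(c['R']).T@c['t']); im.append(c['color'])
cv2.imwrite('pics/both.png',cv2.resize(np.vstack(im),(640,800))[:,:])
E
```

```text
pics
t 0.0 p [ 0.2129 -0.4794  0.2476] q [ 0.978  0.207 -0.    -0.001] f [-0.1  0.8  0. ] w 1.001
[[ 0.914  0.406 -0.   ]
 [ 0.406 -0.914  0.002]
 [ 0.    -0.002 -1.   ]]
top 42.226559036735814 -0.13396698501027224 [ 0.45236607 -0.01010821  1.15330872]
side 45.65319518279588 0.01571681473523314 [-0.07517178  0.58546622  0.97875394]
```

View pics/top0.png

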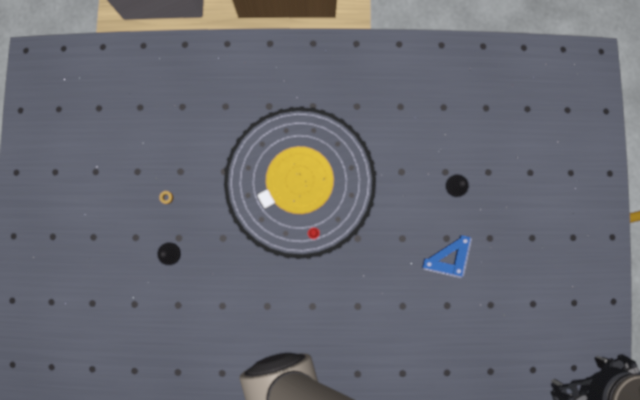

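View pics/side0.png

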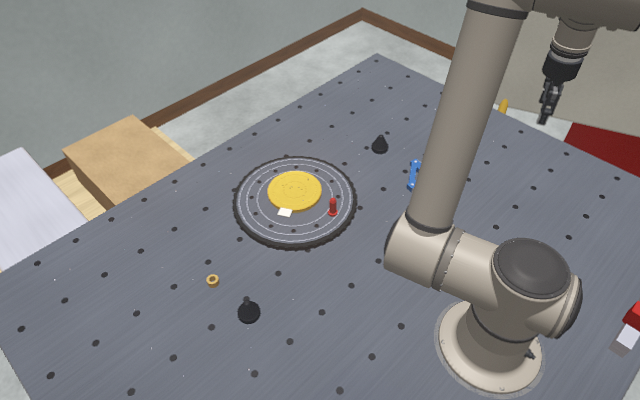

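The top view shows the cover at about (300,180), its tab at (266,199), i.e. left and slightly near, and the pin at (313,233). The bushing is at (166,197), the cones at (169,254) and (457,185), and the square at (448,258). The side view agrees: bushing (212,280), pin (333,207), tab (285,212).

```bash
cat >> h.py <<'E'
def blob(c,kind,box=None):
    h=cv2.cvtColor(c['color'],cv2.COLOR_BGR2HSV); H,S,V=[h[...,i].astype(int) for i in range(3)]
    m={'yellow':(H>18)&(H<32)&(S>150)&(V>90),'red':((H<6)|(H>174))&(S>150)&(V>70),
       'white':(S<40)&(V>190),'brass':(H>12)&(H<30)&(S>70)&(V>80),'blue':(H>100)&(H<118)&(S>140)&(V>80),'black':(V<45)}[kind].astype(np.uint8)
    if box: 
        b=np.zeros_like(m);b[box[1]:box[3],box[0]:box[2]]=1;m&=b
    cs=cv2.findContours(m,cv2.RETR_EXTERNAL,cv2.CHAIN_APPROX_NONE)[0]
    if not cs: return None
    k=max(cs,key=cv2.contourArea);M=cv2.moments(k)
    return np.array([M['m10']/M['m00'],M['m01']/M['m00']]),cv2.contourArea(k),k
E
python3 - <<'E'
from h import *
T=cap('top');S=cap('side')
bx={'yellow':((250,130,350,230),(250,160,340,220)),'white':((240,180,290,220),(270,200,300,225)),'red':((300,215,330,245),(320,190,345,220)),'brass':((150,180,180,215),(200,265,225,295))}
for k,(a,b) in bx.items():
    A=blob(T,k,a);B=blob(S,k,b);print(k,A[0].round(1),A[1],B[0].round(1),B[1])
    X,e=tri(T,A[0],S,B[0]);print('  tri',X.round(4),'gap',e.round(4))
A=blob(T,'yellow',bx['yellow'][0]);
P=np.array([onz(T,p[0],0.079)[:2] for p in A[2].astype(float)]);print('cover circ',cv2.minEnclosingCircle(P.astype(np.float32)))
print('tab z.076',onz(T,blob(T,'white',bx['white'][0])[0],.079), 'pin top',onz(T,blob(T,'red',bx['red'][0])[0],.09))
for nm,a in (('coneA',(150,235,190,275)),('coneB',(440,165,475,205))):
    A=blob(T,'black',a);print(nm,onz(T,A[0],.02).round(3))
A=blob(T,'blue',(400,220,480,290));print('sq',onz(T,A[0],.01))
# rim
A=blob(T,'black',(215,95,385,265));P=np.array([onz(T,p[0],0.045)[:2] for p in A[2].astype(float)]);print('rim',cv2.minEnclosingCircle(P.astype(np.float32)))
E
```

```text
yellow [299.6 179.6] 3313.5 [294.3 190.8] 1582.5
  tri [0.5824 0.0261 0.0705] gap 0.0002
white [265.5 198.4] 152.5 [284.6 211.8] 76.0
  tri [0.5421 0.0969 0.0771] gap 0.0003
red [313.2 232.7] 66.0 [331.9 207.1] 54.0
  tri [ 0.4715 -0.0023  0.0706] gap 0.0018
brass [165.7 197. ] 124.0 [212.5 280.5] 118.0
  tri [0.5505 0.328  0.0103] gap 0.0001
cover circ ((0.5813853740692139, 0.02618565782904625), 0.06944480538368225)
tab z.076 [0.54182074 0.09659061 0.079     ] pin top [ 0.47047776 -0.00297411  0.09      ]
coneA [0.425 0.316 0.02 ]
coneB [ 0.577 -0.321  0.02 ]
sq [ 0.41694535 -0.30267493  0.01      ]Traceback (most recent call last):
  File "<stdin>", line 14, in <module>
  File "h.py", line 37, in blob
    return np.array([M['m10']/M['m00'],M['m01']/M['m00']]),cv2.contourArea(k),k
                     ~~~~~~~~^~~~~~~~~
ZeroDivisionError: float division by zero
```

Request:
arm_command(motion=[{"x":0.428,"y":-0.331,"z":0.04,"az":0.162,"grip":0.15},{"x":0.428,"y":-0.331,"z":0.04,"az":0.162,"grip":0.15},{"x":0.428,"y":-0.331,"z":0.04,"az":0.162,"grip":0.15},{"x":0.428,"y":-0.331,"z":0.04,"az":0.162,"grip":0.15},{"x":0.428,"y":-0.331,"z":0.04,"az":0.162,"grip":0.15},{"x":0.428,"y":-0.331,"z":0.04,"az":0.162,"grip":0.15},{"x":0.428,"y":-0.331,"z":0.04,"az":0.162,"grip":0.15},{"x":0.428,"y":-0.331,"z":0.04,"az":0.162,"grip":0.15}])

```text
$.motion[0]: bad value
```

```bash
cat >> h.py <<'E'
def mv(P,yaw=None,pitch=0,tab=False):
    "shift/turn in current tool axes to world pose: P, tool-x yaw deg, pitch (deg, about world y, + tips toward robot)"
    s=bot.read_state();R0=Ro.from_quat(s['tool_rot']);d=R0.inv().apply(np.array(P)-s['tcp_pos'])
    out=list(d.round(4))
    if yaw is not None:
        y=np.radians(yaw);Rt=Ro.from_matrix(np.array([[np.cos(y),np.sin(y),0],[np.sin(y),-np.cos(y),0],[0,0,-1]]).T)
        Rt=Ro.from_euler('y',pitch,degrees=True)*Rt
        out+=list((R0.inv()*Rt).as_rotvec().round(4))
    print('mv',[float(v) for v in out])
def yaw():
    x=Ro.from_quat(bot.read_state()['tool_rot']).as_matrix()[:,0];return np.degrees(np.arctan2(x[1],x[0]))
E
python3 - <<'E'
from h import *
st();print(yaw())
c=cap('wrist','w1.png');b=blob(c,'red');print(b[0],b[1]);print(onz(c,b[0],.1),proj(c,[.471,-.003,.09]))
mv([.471,-.003,.085],14.6)
E
```

```text
t 0.2 p [ 0.213  -0.4796  0.2479] q [ 0.978  0.207 -0.    -0.   ] f [-0.  -0.  -0.1] w 1.001
23.940625826924293
[594.16227053 287.06862319] 6900.0
[ 0.24205167 -0.77394784  0.1       ] [ -83.69571222 -304.45373646]
mv [0.4292, -0.3309, 0.1633, -0.0007, -0.0, 0.163]
```

View pics/w1.png

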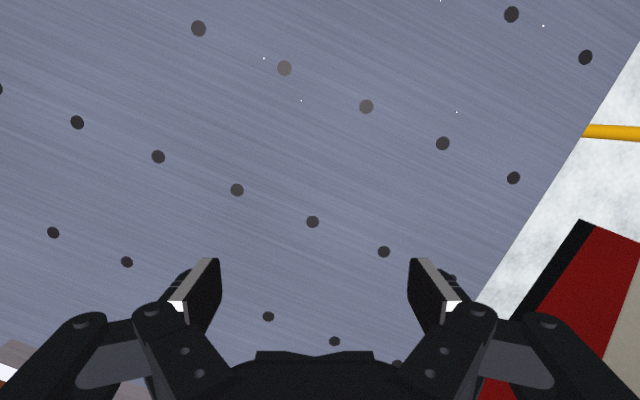

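The wrist picture shows only the fingers, at about (200,300) and (430,300), and the table edge, because the move was refused. I'll try again with every key given.

Request:
arm_command(motion=[{"x":0.428,"y":-0.331,"z":0.04,"ax":0,"ay":0,"az":0.162,"grip":0.15},{"x":0.428,"y":-0.331,"z":0.04,"ax":0,"ay":0,"az":0.162,"grip":0.15},{"x":0.428,"y":-0.331,"z":0.04,"ax":0,"ay":0,"az":0.162,"grip":0.15},{"x":0.428,"y":-0.331,"z":0.04,"ax":0,"ay":0,"az":0.162,"grip":0.15},{"x":0.428,"y":-0.331,"z":0.04,"ax":0,"ay":0,"az":0.162,"grip":0.15},{"x":0.428,"y":-0.331,"z":0.04,"ax":0,"ay":0,"az":0.162,"grip":0.15},{"x":0.428,"y":-0.331,"z":0.04,"ax":0,"ay":0,"az":0.162,"grip":0.15},{"x":0.428,"y":-0.331,"z":0.04,"ax":0,"ay":0,"az":0.162,"grip":0.15}])

```text
t: 1.25
tcp_pos: [0.4504, -0.039, 0.2115]
tool_rot: [0.992, 0.128, 0.0, -0.0]
ft_force: [0.4, -0.5, 0.8]
gripper_width: 0.577
```

```bash
python3 - <<'E'
from h import *
st();print(yaw())
c=cap('wrist','w2.png');b=blob(c,'red');print(b[0],b[1],'top',onz(c,b[0],.104));print(proj(c,[.471,-.003,.1]))
mv([.471,-.003,.085],14.6)
E
```

```text
t 1.25 p [ 0.4504 -0.039   0.2115] q [ 0.992  0.128  0.    -0.   ] f [ 0.4 -0.5  0.8] w 0.577
14.656742318033805
[279.19498158 165.38259669] 724.0 top [ 0.47707765 -0.00511819  0.104     ]
[275.22378845 171.62189814]
mv [0.0251, -0.0236, 0.1261, -0.0036, -0.0028, 0.0052]
```

Request:
arm_command(motion=[{"x":0.025,"y":-0.028,"z":0.03,"ax":0,"ay":0,"az":0,"grip":0.15},{"x":0.025,"y":-0.028,"z":0.08,"ax":0,"ay":0,"az":0,"grip":0.15},{"x":0.025,"y":-0.028,"z":0.127,"ax":0,"ay":0,"az":0,"grip":0.15},{"x":0.025,"y":-0.028,"z":0.127,"ax":0,"ay":0,"az":0,"grip":0.15},{"x":0.025,"y":-0.028,"z":0.127,"ax":0,"ay":0,"az":0,"grip":0.15}])

```text
t: 1.92
tcp_pos: [0.4707, 0.0009, 0.0855]
tool_rot: [0.992, 0.13, 0.002, -0.002]
ft_force: [0.3, -0.1, -0.2]
gripper_width: 0.577
```

```bash
python3 - <<'E'
from h import *
s=st();mv([.471,-.003,.085],14.6)
c=cap('wrist','w3.png');b=blob(c,'red');print(b[0],b[1],'top',onz(c,b[0],.1))
E
```

```text
t 1.93 p [0.4707 0.0009 0.0855] q [ 0.992  0.13   0.002 -0.002] f [ 0.3 -0.1 -0.2] w 0.577
mv [-0.0007, 0.0039, 0.0005, -0.0028, -0.0045, 0.0049]
[321.62546581 271.03107122] 3175.5 top [0.48262803 0.00122502 0.1       ]
```

View pics/w3.png

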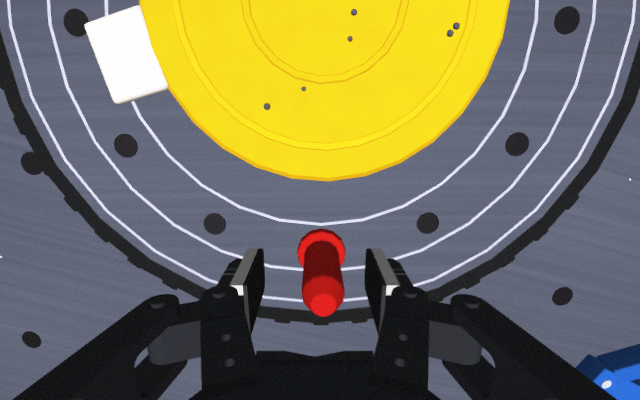

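The pin is between the open jaws at about (322,270), and the tab is at (127,55). Next I grip the pin lightly and follow the arc.

Request:
arm_command(motion=[{"x":0,"y":0.001,"z":0,"ax":0,"ay":0,"az":0,"grip":-1},{"x":0,"y":0.001,"z":0,"ax":0,"ay":0,"az":0,"grip":-1},{"x":0,"y":0.001,"z":0,"ax":0,"ay":0,"az":0,"grip":-1},{"x":0,"y":0.001,"z":0,"ax":0,"ay":0,"az":0,"grip":-1}], squeeze=25)

```text
t: 2.48
tcp_pos: [0.4726, -0.0007, 0.0879]
tool_rot: [0.992, 0.129, 0.005, -0.001]
ft_force: [-1.2, -2.2, 9.2]
gripper_width: 0.198
```

Request:
arm_command(motion=[{"x":0.0002,"y":0.006,"z":0,"ax":0,"ay":0,"az":-0.052,"grip":-1},{"x":0.0011,"y":0.016,"z":0,"ax":0,"ay":0,"az":-0.14,"grip":-1},{"x":0.0029,"y":0.0259,"z":0,"ax":0,"ay":0,"az":-0.227,"grip":-1},{"x":0.0056,"y":0.0355,"z":0,"ax":0,"ay":0,"az":-0.314,"grip":-1},{"x":0.0091,"y":0.0449,"z":0,"ax":0,"ay":0,"az":-0.401,"grip":-1},{"x":0.0135,"y":0.054,"z":0,"ax":0,"ay":0,"az":-0.489,"grip":-1},{"x":0.0186,"y":0.0626,"z":0,"ax":0,"ay":0,"az":-0.576,"grip":-1},{"x":0.0186,"y":0.0626,"z":0,"ax":0,"ay":0,"az":-0.576,"grip":-1}])

```text
t: 3.48
tcp_pos: [0.5071, -0.0571, 0.0879]
tool_rot: [0.914, 0.405, 0.005, 0.001]
ft_force: [0.1, 0.5, -4.6]
gripper_width: 0.203
```

```bash
cat >> h.py <<'E'
def tabtop(c,z=.079,box=(230,160,370,270)):
    h=cv2.cvtColor(c['color'],cv2.COLOR_BGR2HSV)
    y=blob(c,'yellow',box);w=blob(c,'white',box)
    P=np.array([onz(c,p[0],z)[:2] for p in y[2].astype(float)])
    cc=cv2.minEnclosingCircle(P.astype(np.float32));t=onz(c,w[0],z)
    d=t[:2]-np.array(cc[0]);print('cover',np.round(cc[0],4),round(cc[1],4),'tab',t.round(4),'r',np.linalg.norm(d).round(4),'ang',np.degrees(np.arctan2(d[1],d[0])).round(1),w[1])
E
python3 - <<'E'
from h import *
st();print(yaw());c=cap('top','t2.png');tabtop(c);print(onz(c,blob(c,'red')[0],.09))
E
```

```text
t 3.48 p [ 0.5071 -0.0571  0.0879] q [0.914 0.405 0.005 0.001] f [ 0.1  0.5 -4.6] w 0.203
47.84507723227875
cover [0.5819 0.0265] 0.0695 tab [ 0.5302 -0.072   0.079 ] r 0.1112 ang -117.6 386.0Traceback (most recent call last):
  File "<stdin>", line 2, in <module>
TypeError: 'NoneType' object is not subscriptable
```

Request:
arm_command(motion=[{"x":0.0004,"y":0.01,"z":0,"ax":0,"ay":0,"az":-0.087,"grip":-1},{"x":0.0017,"y":0.02,"z":0,"ax":0,"ay":0,"az":-0.175,"grip":-1},{"x":0.0039,"y":0.0298,"z":0,"ax":0,"ay":0,"az":-0.262,"grip":-1},{"x":0.0069,"y":0.0393,"z":0,"ax":0,"ay":0,"az":-0.349,"grip":-1},{"x":0.0108,"y":0.0486,"z":0,"ax":0,"ay":0,"az":-0.436,"grip":-1},{"x":0.0125,"y":0.0522,"z":0,"ax":0,"ay":0,"az":-0.471,"grip":-1},{"x":0.0125,"y":0.0522,"z":0,"ax":0,"ay":0,"az":-0.471,"grip":-1},{"x":0.0125,"y":0.0522,"z":0,"ax":0,"ay":0,"az":-0.471,"grip":-1}])

```text
t: 4.53
tcp_pos: [0.5532, -0.0818, 0.088]
tool_rot: [0.795, 0.607, 0.004, 0.001]
ft_force: [2.0, 5.1, -8.5]
gripper_width: 0.201
```

Request:
arm_command(motion=[{"x":0,"y":0,"z":0,"ax":0,"ay":0,"az":0,"grip":0.15},{"x":0,"y":0,"z":0,"ax":0,"ay":0,"az":0,"grip":0.15},{"x":0,"y":0,"z":0,"ax":0,"ay":0,"az":0,"grip":0.15},{"x":0,"y":0,"z":-0.06,"ax":0,"ay":0,"az":0,"grip":0.15},{"x":0,"y":0,"z":-0.1,"ax":0,"ay":0,"az":0,"grip":0.15},{"x":0,"y":0,"z":-0.13,"ax":0,"ay":0,"az":0,"grip":0.15}])

```text
t: 5.28
tcp_pos: [0.5525, -0.0826, 0.2204]
tool_rot: [0.795, 0.607, 0.005, 0.002]
ft_force: [0.5, -0.4, -0.0]
gripper_width: 0.572
```

```bash
python3 - <<'E'
from h import *
st();print(yaw());c=cap('top','t3.png');tabtop(c,box=(265,190,320,240));tabtop(c)
S=cap('side','s3.png');a=blob(c,'white',(270,195,325,235));b=blob(S,'white',(240,180,330,235))
print(a[0],a[1],b[0],b[1],tri(c,a[0],S,b[0]))
E
```

```text
t 5.28 p [ 0.5525 -0.0826  0.2204] q [0.795 0.607 0.005 0.002] f [ 0.5 -0.4 -0. ] w 0.572
74.69856298042495
cover [0.5514 0.0425] 0.0498 tab [0.5026 0.0282 0.079 ] r 0.051 ang -163.6 133.0
cover [0.5771 0.0335] 0.0666 tab [0.5026 0.0282 0.079 ] r 0.0747 ang -175.9 133.0
[298.25689223 217.32205514] 133.0 [315.34422658 205.416122  ] 76.5 (array([0.50241824, 0.02803462, 0.0771549 ]), np.float64(0.0006112761708398531))
```

View pics/t3.png

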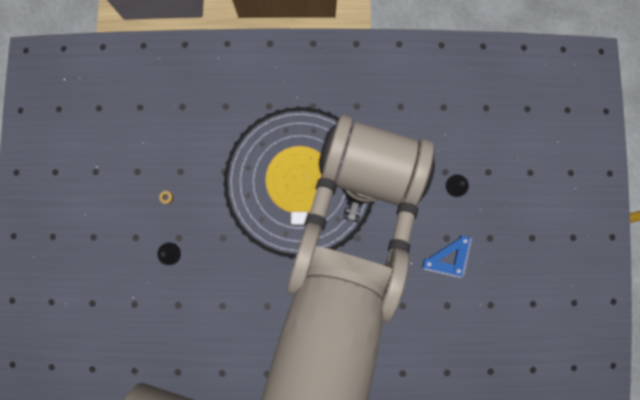

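The top view has the tab at (298,217), facing the robot. Triangulated, it lies at (0.502,0.028,0.077), which matches the expected height and radius.

```bash
python3 - <<'E'
from h import *
mv([.498,.028,.2],-1)
E
```

```text
mv [0.0922, -0.0834, 0.0213, 0.0092, -0.0142, 1.3212]
```

Request:
arm_command(motion=[{"x":0.092,"y":-0.083,"z":0.02,"ax":0.009,"ay":-0.014,"az":1.321,"grip":0.15},{"x":0.092,"y":-0.083,"z":0.02,"ax":0.009,"ay":-0.014,"az":1.321,"grip":0.15},{"x":0.092,"y":-0.083,"z":0.02,"ax":0.009,"ay":-0.014,"az":1.321,"grip":0.15},{"x":0.092,"y":-0.083,"z":0.02,"ax":0.009,"ay":-0.014,"az":1.321,"grip":0.15},{"x":0.092,"y":-0.083,"z":0.02,"ax":0.009,"ay":-0.014,"az":1.321,"grip":0.15},{"x":0.092,"y":-0.083,"z":0.02,"ax":0.009,"ay":-0.014,"az":1.321,"grip":0.15},{"x":0.092,"y":-0.083,"z":0.02,"ax":0.009,"ay":-0.014,"az":1.321,"grip":0.15},{"x":0.092,"y":-0.083,"z":0.02,"ax":0.009,"ay":-0.014,"az":1.321,"grip":0.15}])

```text
t: 6.38
tcp_pos: [0.498, 0.0276, 0.2006]
tool_rot: [1.0, -0.008, -0.0, 0.0]
ft_force: [-0.4, 0.0, 0.2]
gripper_width: 0.577
```

```bash
python3 - <<'E'
from h import *
st();print(yaw());c=cap('wrist','w4.png')
w=blob(c,'white',(200,100,440,330));print(w[0],w[1],onz(c,w[0],.079))
r=cv2.minAreaRect(np.array([onz(c,p[0],.079)[:2]*1000 for p in w[2].astype(float)],np.float32));print(r)
mv([.498,.028,.12],-1)
E
```

```text
t 6.38 p [0.498  0.0276 0.2006] q [ 1.    -0.008 -0.     0.   ] f [-0.4  0.   0.2] w 0.577
-0.9598950587730364
[316.55760805 192.34470101] 1407.5 [0.50824691 0.02561943 0.079     ]
((529.4083251953125, 22.316131591796875), (80.34239196777344, 177.877685546875), 5.496665000915527)
mv [-0.0, -0.0003, 0.0807, 0.0001, 0.0007, 0.0018]
```

View pics/w4.png

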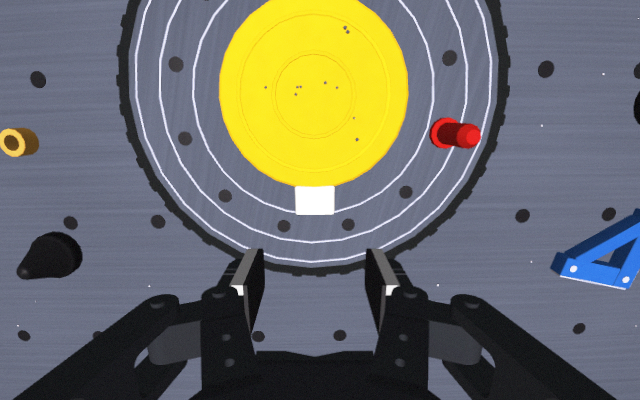

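The tab, at (315,200), is square to the jaws and centred between them. The pin is at (455,133), well to the right. Next I measure the tab position precisely and compute the descent.

```bash
python3 - <<'E'
from h import *
c=cap('wrist')
m=cv2.inRange(cv2.cvtColor(c['color'],cv2.COLOR_BGR2HSV),(0,0,190),(180,40,255));m=cv2.morphologyEx(m,cv2.MORPH_OPEN,np.ones((9,9)))
m[:150]=0;m[240:]=0
k=max(cv2.findContours(m,0,2)[0],key=cv2.contourArea)
r=cv2.minAreaRect(np.array([onz(c,p[0],.079)[:2]*1000 for p in k.astype(float)],np.float32));print(r,cv2.boundingRect(k))
y=blob(c,'yellow',(180,0,440,230));x,yy,w,h=cv2.boundingRect(y[2]);print(onz(c,(x+w/2,yy+h/2),.079))
mv([.498,.028,.077],-1)
E
```

```text
((501.8195495605469, 27.42563247680664), (31.599788665771484, 23.428340911865234), 89.14651489257812) (295, 186, 40, 29)
[0.58356446 0.02656284 0.079     ]
mv [-0.0001, -0.0003, 0.1239, 0.0001, 0.0004, 0.0032]
```

Request:
arm_command(motion=[{"x":0,"y":0,"z":0.05,"ax":0,"ay":0,"az":0,"grip":0.15},{"x":0,"y":0,"z":0.1,"ax":0,"ay":0,"az":0,"grip":0.15},{"x":0,"y":0,"z":0.124,"ax":0,"ay":0,"az":0,"grip":0.15},{"x":0,"y":0,"z":0.124,"ax":0,"ay":0,"az":0,"grip":0.15},{"x":0,"y":0,"z":0.124,"ax":0,"ay":0,"az":0,"grip":0.15}])

```text
t: 7.1
tcp_pos: [0.4988, 0.0276, 0.0778]
tool_rot: [1.0, -0.007, 0.001, 0.0]
ft_force: [0.2, -0.1, 0.0]
gripper_width: 0.578
```

Request:
arm_command(motion=[{"x":0,"y":0,"z":0,"ax":0,"ay":0,"az":0,"grip":-1},{"x":0,"y":0,"z":0,"ax":0,"ay":0,"az":0,"grip":-1},{"x":0,"y":0,"z":0,"ax":0,"ay":0,"az":0,"grip":-1},{"x":0,"y":0,"z":0,"ax":0,"ay":0,"az":0,"grip":-1}], squeeze=60)

```text
t: 7.6
tcp_pos: [0.4997, 0.0275, 0.0794]
tool_rot: [1.0, -0.006, 0.002, 0.0]
ft_force: [-1.6, 0.1, 6.5]
gripper_width: 0.353
```

```bash
python3 - <<'E'
from h import *
s=st();c=cap('top');tabtop(c)
P0=s['tcp_pos'];print(list(P0),list(s['tool_rot']))
# tilt about back rim contact pivot (cover x = +64 -> world), moves in tool frame
R0=Ro.from_quat(s['tool_rot'])
C=np.array([.5825,.0265,.076]);piv=C+[.064,0,0]
for a in (1.5,3,4.5,6,7.5,9,10.5,12,13):
    Ry=Ro.from_euler('y',a,degrees=True);p=piv+Ry.apply(P0-piv)
    print(a,R0.inv().apply(p-P0).round(4),(R0.inv()*Ry*R0).as_rotvec().round(4))
E
```

```text
t 7.6 p [0.4997 0.0275 0.0794] q [ 1.    -0.006  0.002  0.   ] f [-1.6  0.1  6.5] w 0.353
cover [0.5828 0.0269] 0.0692 tab [0.5198 0.0449 0.079 ] r 0.0656 ang 164.0 482.0
[np.float64(0.4997056798297092), np.float64(0.02748941845711462), np.float64(0.07937686814542266)] [np.float64(0.9999778928706162), np.float64(-0.006300375195752974), np.float64(0.0021045588096314273), np.float64(0.00029979101367330103)]
1.5 [ 0.0002  0.     -0.0038] [-0.0003 -0.0262 -0.    ]
3 [ 0.0004 -0.     -0.0077] [-0.0007 -0.0524 -0.    ]
4.5 [ 0.0008 -0.     -0.0115] [-0.001  -0.0785 -0.    ]
6 [ 0.0012 -0.     -0.0153] [-1.300e-03 -1.047e-01 -1.000e-04]
7.5 [ 0.0018 -0.     -0.0191] [-1.600e-03 -1.309e-01 -1.000e-04]
9 [ 0.0024 -0.     -0.0229] [-2.000e-03 -1.571e-01 -1.000e-04]
10.5 [ 0.0032 -0.     -0.0267] [-2.300e-03 -1.832e-01 -1.000e-04]
12 [ 0.004  -0.     -0.0304] [-2.600e-03 -2.094e-01 -1.000e-04]
13 [ 0.0047 -0.     -0.0329] [-2.900e-03 -2.269e-01 -1.000e-04]
```

Request:
arm_command(motion=[{"x":0.0002,"y":0,"z":-0.0038,"ax":0,"ay":-0.0262,"az":0,"grip":-1},{"x":0.0004,"y":0,"z":-0.0077,"ax":0,"ay":-0.0524,"az":0,"grip":-1},{"x":0.0008,"y":0,"z":-0.0115,"ax":0,"ay":-0.0785,"az":0,"grip":-1},{"x":0.0012,"y":0,"z":-0.0153,"ax":0,"ay":-0.105,"az":0,"grip":-1},{"x":0.0018,"y":0,"z":-0.0191,"ax":0,"ay":-0.131,"az":0,"grip":-1},{"x":0.0018,"y":0,"z":-0.0191,"ax":0,"ay":-0.131,"az":0,"grip":-1}])

```text
t: 8.4
tcp_pos: [0.5019, 0.0275, 0.0988]
tool_rot: [0.998, -0.006, -0.063, -0.0]
ft_force: [1.2, -0.4, -2.2]
gripper_width: 0.355
```

```bash
python3 - <<'E'
from h import *
s=st();c=cap('side','s5.png');w=cap('wrist','w5.png')
a=c['color'][130:290,200:420];cv2.imwrite('pics/c5.png',np.vstack([cv2.resize(a,(640,466)),cv2.resize(w['color'],None,fx=.2,fy=.2)][:1]))
E
```

```text
t 8.4 p [0.5019 0.0275 0.0988] q [ 0.998 -0.006 -0.063 -0.   ] f [ 1.2 -0.4 -2.2] w 0.355
```

View pics/c5.png

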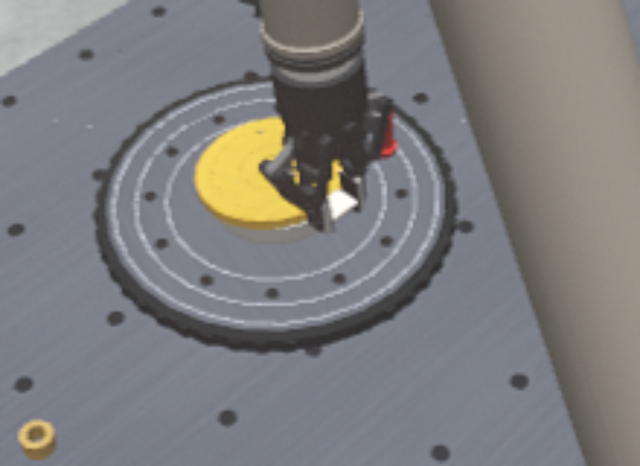

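The cover is tilting as intended: the front rim of the dish shows at (290,235) under the raised tab edge, and the back is still down. I'll tilt further and then slide it along its own plane.

Request:
arm_command(motion=[{"x":0.0002,"y":0,"z":-0.0038,"ax":0,"ay":-0.0262,"az":0,"grip":-1},{"x":0.0004,"y":0,"z":-0.0077,"ax":0,"ay":-0.0524,"az":0,"grip":-1},{"x":0.0008,"y":0,"z":-0.0115,"ax":0,"ay":-0.0785,"az":0,"grip":-1},{"x":0.0013,"y":0,"z":-0.0153,"ax":0,"ay":-0.105,"az":0,"grip":-1},{"x":0.0013,"y":0,"z":-0.0153,"ax":0,"ay":-0.105,"az":0,"grip":-1}])

```text
t: 9.12
tcp_pos: [0.5051, 0.0274, 0.1135]
tool_rot: [0.993, -0.006, -0.114, -0.0]
ft_force: [0.3, 0.2, -2.1]
gripper_width: 0.355
```

Request:
arm_command(motion=[{"x":0.006,"y":0,"z":0,"ax":0,"ay":0,"az":0,"grip":-1},{"x":0.012,"y":0,"z":0,"ax":0,"ay":0,"az":0,"grip":-1},{"x":0.018,"y":0,"z":0,"ax":0,"ay":0,"az":0,"grip":-1},{"x":0.024,"y":0,"z":0,"ax":0,"ay":0,"az":0,"grip":-1},{"x":0.03,"y":0,"z":0,"ax":0,"ay":0,"az":0,"grip":-1},{"x":0.03,"y":0,"z":0,"ax":0,"ay":0,"az":0,"grip":-1}])

```text
t: 9.88
tcp_pos: [0.5351, 0.027, 0.1065]
tool_rot: [0.993, -0.006, -0.114, -0.0]
ft_force: [1.2, -0.3, -2.6]
gripper_width: 0.353
```

```bash
python3 - <<'E'
from h import *
s=st();print(Ro.from_quat(s['tool_rot']).as_matrix().round(3)[:,0]);c=cap('side','s6.png');t=cap('top','t6.png')
a=c['color'][110:270,200:420];b=t['color'][100:260,200:420]
cv2.imwrite('pics/c6.png',np.hstack([cv2.resize(a,(400,291)),cv2.resize(b,(400,291))]))
E
```

```text
t 9.88 p [0.5351 0.027  0.1065] q [ 0.993 -0.006 -0.114 -0.   ] f [ 1.2 -0.3 -2.6] w 0.353
[ 0.974 -0.012 -0.226]
```

View pics/c6.png

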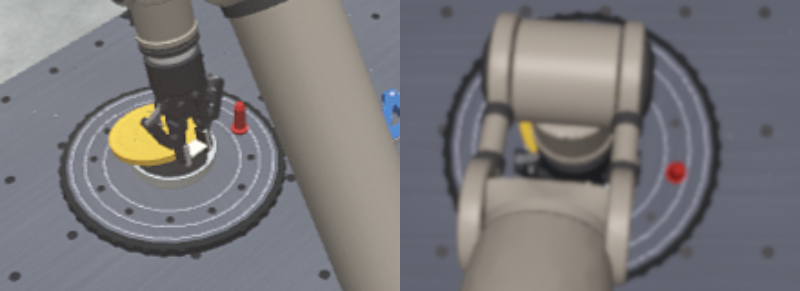

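Left half: the cover is sliding back, its tab edge clear of the dish's front wall at (170,170). The right half is mostly hidden by the arm. I'll go on.

Request:
arm_command(motion=[{"x":0.006,"y":0,"z":0,"ax":0,"ay":0,"az":0,"grip":-1},{"x":0.012,"y":0,"z":0,"ax":0,"ay":0,"az":0,"grip":-1},{"x":0.018,"y":0,"z":0,"ax":0,"ay":0,"az":0,"grip":-1},{"x":0.024,"y":0,"z":0,"ax":0,"ay":0,"az":0,"grip":-1},{"x":0.03,"y":0,"z":0,"ax":0,"ay":0,"az":0,"grip":-1},{"x":0.03,"y":0,"z":0,"ax":0,"ay":0,"az":0,"grip":-1}])

```text
t: 10.72
tcp_pos: [0.5647, 0.0266, 0.0997]
tool_rot: [0.994, -0.006, -0.113, -0.0]
ft_force: [2.1, 0.2, -2.7]
gripper_width: 0.355
```

Request:
arm_command(motion=[{"x":0.005,"y":0,"z":-0.001,"ax":0,"ay":0.004,"az":0,"grip":-1},{"x":0.01,"y":0,"z":-0.002,"ax":0,"ay":0.008,"az":0,"grip":-1},{"x":0.015,"y":0,"z":-0.0025,"ax":0,"ay":0.012,"az":0,"grip":-1},{"x":0.018,"y":0,"z":-0.003,"ax":0,"ay":0.014,"az":0,"grip":-1},{"x":0.018,"y":0,"z":-0.003,"ax":0,"ay":0.014,"az":0,"grip":-1}])

```text
t: 11.35
tcp_pos: [0.5831, 0.0264, 0.0984]
tool_rot: [0.994, -0.006, -0.106, -0.0]
ft_force: [0.4, -1.2, -2.4]
gripper_width: 0.351
```

```bash
python3 - <<'E'
from h import *
s=st();c=cap('side','s7.png');w=cap('wrist','w7.png')
a=c['color'][110:270,200:420]
cv2.imwrite('pics/c7.png',np.hstack([cv2.resize(a,(400,291)),cv2.resize(w['color'],(400,291))]))
E
```

```text
t 11.35 p [0.5831 0.0264 0.0984] q [ 0.994 -0.006 -0.106 -0.   ] f [ 0.4 -1.2 -2.4] w 0.351
```

View pics/c7.png

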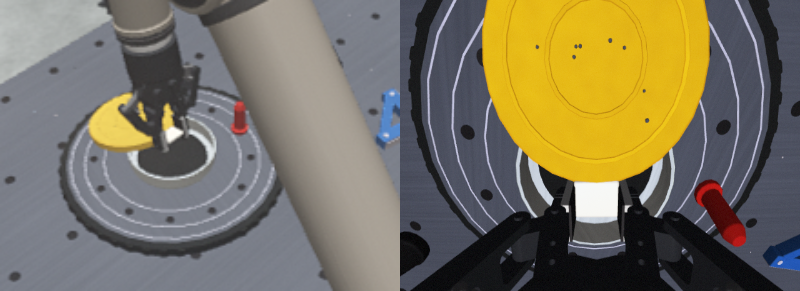

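The cover is about 80 mm back and the dish opening is clear. The left half shows the bare dish floor at (172,155). I'll ease it down 3 mm, release it and back off along the tool axis.

Request:
arm_command(motion=[{"x":0.0005,"y":0,"z":0.0015,"ax":0,"ay":0,"az":0,"grip":-1},{"x":0.0005,"y":0,"z":0.003,"ax":0,"ay":0,"az":0,"grip":-1},{"x":0.0005,"y":0,"z":0.003,"ax":0,"ay":0,"az":0,"grip":-1}])

```text
t: 11.82
tcp_pos: [0.5829, 0.0263, 0.0961]
tool_rot: [0.994, -0.006, -0.106, -0.0]
ft_force: [-1.4, 0.2, 4.0]
gripper_width: 0.354
```

Request:
arm_command(motion=[{"x":0,"y":0,"z":0,"ax":0,"ay":0,"az":0,"grip":0},{"x":0,"y":0,"z":0,"ax":0,"ay":0,"az":0,"grip":0.15},{"x":0,"y":0,"z":0,"ax":0,"ay":0,"az":0,"grip":0.15},{"x":0,"y":0,"z":-0.03,"ax":0,"ay":0,"az":0,"grip":0.15},{"x":0,"y":0,"z":-0.08,"ax":0,"ay":0,"az":0,"grip":0.15},{"x":0,"y":0,"z":-0.11,"ax":0,"ay":0,"az":0,"grip":0.15},{"x":0,"y":0,"z":-0.11,"ax":0,"ay":0,"az":0,"grip":0.15}])

```text
t: 12.7
tcp_pos: [0.6075, 0.0261, 0.2061]
tool_rot: [0.995, -0.006, -0.103, -0.0]
ft_force: [-0.2, 0.4, -0.1]
gripper_width: 0.576
```

```bash
python3 - <<'E'
from h import *
s=st();w=cap('wrist','w8.png');S=cap('side','s8.png');T=cap('top','t8.png')
mv([.5505,.328,.18],0)
for z in (.08,.09):
  y=blob(w,'yellow');P=np.array([onz(w,p[0],z)[:2]*1000 for p in y[2].astype(float)],np.float32);print(z,cv2.minAreaRect(P),P.min(0),P.max(0))
a=blob(T,'brass',(150,180,180,215))
print('bush top view',onz(T,a[0],.018))
E
```

```text
t 12.7 p [0.6075 0.0261 0.2061] q [ 0.995 -0.006 -0.103 -0.   ] f [-0.2  0.4 -0.1] w 0.576
mv [-0.0526, -0.3011, 0.0341, -0.0008, 0.2152, -0.0125]
0.08 ((657.6929321289062, 26.12789535522461), (139.35496520996094, 134.0262908935547), 89.33102416992188) [590.46716  -43.589226] [724.9888  95.7395]
0.09 ((659.5662841796875, 26.08377456665039), (133.4152069091797, 128.31361389160156), 89.33099365234375) [595.2059  -40.66178] [723.9937   92.72831]
bush top view [0.54988748 0.3257546  0.018     ]
```

Request:
arm_command(motion=[{"x":-0.053,"y":-0.3,"z":0.034,"ax":0,"ay":0.215,"az":-0.012,"grip":0.1},{"x":-0.053,"y":-0.3,"z":0.034,"ax":0,"ay":0.215,"az":-0.012,"grip":0.1},{"x":-0.053,"y":-0.3,"z":0.034,"ax":0,"ay":0.215,"az":-0.012,"grip":0.1},{"x":-0.053,"y":-0.3,"z":0.034,"ax":0,"ay":0.215,"az":-0.012,"grip":0.1},{"x":-0.053,"y":-0.3,"z":0.034,"ax":0,"ay":0.215,"az":-0.012,"grip":0.1},{"x":-0.053,"y":-0.3,"z":0.034,"ax":0,"ay":0.215,"az":-0.012,"grip":0.1},{"x":-0.053,"y":-0.3,"z":0.034,"ax":0,"ay":0.215,"az":-0.012,"grip":0.1}])

```text
t: 13.72
tcp_pos: [0.5495, 0.3263, 0.1789]
tool_rot: [1.0, -0.0, -0.001, 0.0]
ft_force: [-0.0, 0.0, -0.6]
gripper_width: 0.546
```

```bash
python3 - <<'E'
from h import *
s=st();print(yaw());w=cap('wrist','w9.png');T=cap('top','t9.png')
b=blob(w,'brass');print(b[0],b[1],onz(w,b[0],.01),proj(w,[.5505,.327,.01]))
(u,v),r=cv2.minEnclosingCircle(b[2]);print(u,v,r)
t=np.array(onz(w,b[0],.01))
for i in (.327,): mv([.5505,i,.03],0)
y=blob(T,'yellow',(240,90,360,230));print('cover top centroid',y[0],onz(T,y[0],.08))
cv2.imwrite('pics/c9.png',np.hstack([cv2.resize(w['color'],(400,291)),cv2.resize(T['color'][90:270,200:420],(400,291))]))
E
```

```text
t 13.72 p [0.5495 0.3263 0.1789] q [ 1.    -0.    -0.001  0.   ] f [-0.   0.  -0.6] w 0.546
-0.0013657586056105462
[312.98259053 190.72655525] 718.0 [0.54970778 0.32737909 0.01      ] [313.37976541 189.9177295 ]
313.26190185546875 190.6904754638672 16.026050567626953
mv [0.0004, -0.0016, 0.1497, 0.0001, 0.0012, -0.0021]
cover top centroid [299.95095472 142.22394981] [0.66033529 0.02533099 0.08      ]
```

View pics/c9.png

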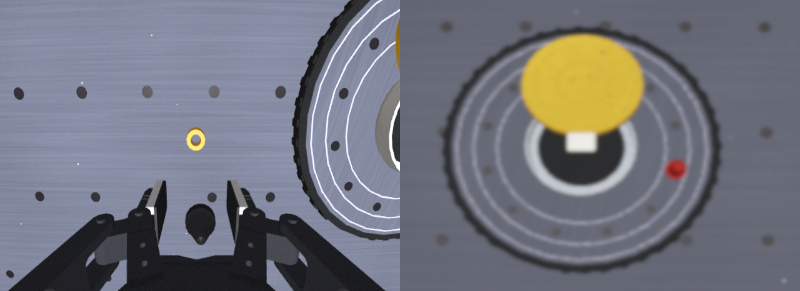

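The bushing sits at (196,140) in the left half, in line with the jaws; the wrist and top views agree on it within 1 mm. The right half shows the cover leaning off the back of the dish. Grasping now.

Request:
arm_command(motion=[{"x":0.0005,"y":-0.001,"z":0.06,"ax":0,"ay":0,"az":0,"grip":0.1},{"x":0.0005,"y":-0.001,"z":0.115,"ax":0,"ay":0,"az":0,"grip":0.1},{"x":0.0005,"y":-0.001,"z":0.145,"ax":0,"ay":0,"az":0,"grip":0.1},{"x":0.0005,"y":-0.001,"z":0.156,"ax":0,"ay":0,"az":0,"grip":0.1},{"x":0.0005,"y":-0.001,"z":0.156,"ax":0,"ay":0,"az":0,"grip":0.1}])

```text
t: 14.45
tcp_pos: [0.5512, 0.3255, 0.0239]
tool_rot: [1.0, -0.002, -0.001, 0.0]
ft_force: [0.8, 0.4, 0.2]
gripper_width: 0.554
```

Request:
arm_command(motion=[{"x":0,"y":0,"z":0,"ax":0,"ay":0,"az":0,"grip":-1},{"x":0,"y":0,"z":0,"ax":0,"ay":0,"az":0,"grip":-1},{"x":0,"y":0,"z":0,"ax":0,"ay":0,"az":0,"grip":-1},{"x":0,"y":0,"z":0,"ax":0,"ay":0,"az":0,"grip":-1}], squeeze=40)

```text
t: 14.95
tcp_pos: [0.5525, 0.3257, 0.0261]
tool_rot: [1.0, -0.002, 0.001, -0.0]
ft_force: [-0.3, -1.7, 7.1]
gripper_width: 0.308
```

Request:
arm_command(motion=[{"x":0,"y":0,"z":-0.05,"ax":0,"ay":0,"az":0,"grip":-1},{"x":0,"y":0,"z":-0.11,"ax":0,"ay":0,"az":0,"grip":-1},{"x":0,"y":0,"z":-0.15,"ax":0,"ay":0,"az":0,"grip":-1},{"x":0,"y":0,"z":-0.15,"ax":0,"ay":0,"az":0,"grip":-1}])

```text
t: 15.45
tcp_pos: [0.5538, 0.3265, 0.1811]
tool_rot: [1.0, -0.002, 0.005, -0.002]
ft_force: [-0.6, -0.7, -1.1]
gripper_width: 0.308
```

```bash
python3 - <<'E'
from h import *
s=st();w=cap('wrist','w10.png');T=cap('top','t10.png')
b=blob(w,'brass',(200,150,440,400));print(b[0] if b else None)
mv([.5475,.0265,.17],0)
# dish centre/ cover from top
y=blob(T,'yellow',(240,90,360,230));r=blob(T,'red',(320,150,385,250));p=onz(T,r[0],.09);d=p[:2]-[.582,.0264];print('cover',y[0],'pin',p,np.hypot(*d),np.degrees(np.arctan2(d[1],d[0])))
t=blob(T,'white',(285,165,315,200));print('tab',t[0],onz(T,t[0],.092))
h=cv2.cvtColor(T['color'],cv2.COLOR_BGR2HSV);x,yy,ww,hh=cv2.boundingRect(t[2]);print('tab near edge',onz(T,(x+ww/2,yy+hh),.098))
E
```

```text
t 15.45 p [0.5538 0.3265 0.1811] q [ 1.    -0.002  0.005 -0.002] f [-0.6 -0.7 -1.1] w 0.308
[314.21324224 268.29700605]
mv [-0.0033, 0.2991, 0.0059, -0.0009, -0.0027, -0.0033]
cover [299.97086743 142.22918712] pin [ 0.54927036 -0.08112789  0.09      ] 0.11239874279457399 -106.92934552457118
tab [299.0942029  177.03623188] [0.58512782 0.0263495  0.092     ]
tab near edge [0.57206747 0.02422957 0.098     ]
```

Request:
arm_command(motion=[{"x":-0.001,"y":0.06,"z":0.0,"ax":0,"ay":-0.002,"az":-0.003,"grip":-1},{"x":-0.001,"y":0.12,"z":0.0,"ax":0,"ay":-0.002,"az":-0.003,"grip":-1},{"x":-0.001,"y":0.18,"z":0.0,"ax":0,"ay":-0.002,"az":-0.003,"grip":-1},{"x":-0.001,"y":0.24,"z":0.0,"ax":0,"ay":-0.002,"az":-0.003,"grip":-1},{"x":-0.001,"y":0.299,"z":0.0,"ax":0,"ay":-0.002,"az":-0.003,"grip":-1},{"x":-0.001,"y":0.299,"z":0.0,"ax":0,"ay":-0.002,"az":-0.003,"grip":-1},{"x":-0.001,"y":0.299,"z":0.0,"ax":0,"ay":-0.002,"az":-0.003,"grip":-1}])

```text
t: 16.42
tcp_pos: [0.5492, 0.0269, 0.1747]
tool_rot: [1.0, -0.001, -0.001, -0.001]
ft_force: [-0.5, -0.7, -0.5]
gripper_width: 0.307
```

```bash
python3 - <<'E'
from h import *
s=st();print(yaw());mv([.550,.0265,.0805],0);w=cap('wrist','w11.png')
# check against dish: cover, pin in wrist view
r=blob(w,'red');print(r[0],onz(w,r[0],.08))
E
```

```text
t 16.43 p [0.5492 0.0269 0.1747] q [ 1.    -0.001 -0.001 -0.001] f [-0.5 -0.7 -0.5] w 0.307
-0.057475278052118495
mv [0.001, 0.0006, 0.0942, -0.0017, 0.0018, -0.001]
[461.38676294 207.40649819] [ 0.55465221 -0.08030337  0.08      ]
```

View pics/w11.png

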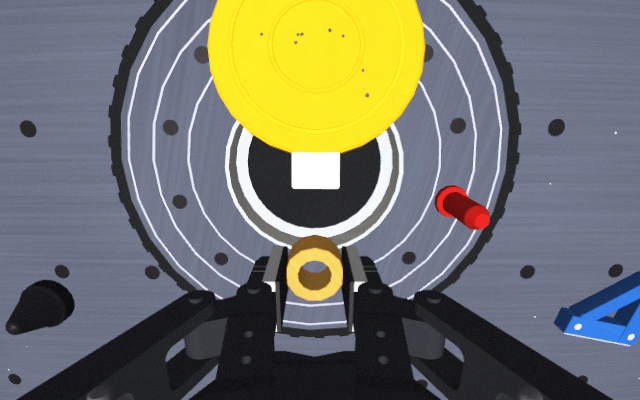

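The bushing is held upright at (315,270), the dish opening is ahead and centred at (315,190), and the tab is at (315,170). Lowering it in.

Request:
arm_command(motion=[{"x":0.001,"y":0,"z":0.04,"ax":0,"ay":0,"az":0,"grip":-1},{"x":0.001,"y":0,"z":0.07,"ax":0,"ay":0,"az":0,"grip":-1},{"x":0.001,"y":0,"z":0.085,"ax":0,"ay":0,"az":0,"grip":-1},{"x":0.001,"y":0,"z":0.091,"ax":0,"ay":0,"az":0,"grip":-1},{"x":0.001,"y":0,"z":0.094,"ax":0,"ay":0,"az":0,"grip":-1},{"x":0.001,"y":0,"z":0.094,"ax":0,"ay":0,"az":0,"grip":-1}])

```text
t: 17.23
tcp_pos: [0.5506, 0.0278, 0.0816]
tool_rot: [1.0, 0.0, 0.0, -0.001]
ft_force: [-0.2, 0.2, -0.9]
gripper_width: 0.307
```

```bash
python3 - <<'E'
from h import *
s=st()
E
```

```text
t 17.23 p [0.5506 0.0278 0.0816] q [ 1.     0.     0.    -0.001] f [-0.2  0.2 -0.9] w 0.307
```

Request:
arm_command(motion=[{"x":0,"y":0.001,"z":0.001,"ax":0,"ay":0,"az":0,"grip":-1},{"x":0,"y":0.001,"z":0.002,"ax":0,"ay":0,"az":0,"grip":-1},{"x":0,"y":0.001,"z":0.002,"ax":0,"ay":0,"az":0,"grip":-1}])

```text
t: 17.6
tcp_pos: [0.551, 0.0267, 0.0801]
tool_rot: [1.0, 0.0, 0.001, -0.001]
ft_force: [-0.1, -0.6, 2.3]
gripper_width: 0.309
```

Request:
arm_command(motion=[{"x":0,"y":0,"z":0,"ax":0,"ay":0,"az":0,"grip":-0.3},{"x":0,"y":0,"z":0,"ax":0,"ay":0,"az":0,"grip":-0.22},{"x":0,"y":0,"z":0,"ax":0,"ay":0,"az":0,"grip":-0.22},{"x":0,"y":0,"z":-0.01,"ax":0,"ay":0,"az":0,"grip":-0.22},{"x":0,"y":0,"z":-0.03,"ax":0,"ay":0,"az":0,"grip":-0.22},{"x":0,"y":0,"z":-0.07,"ax":0,"ay":0,"az":0,"grip":-0.1},{"x":0,"y":0,"z":-0.11,"ax":0,"ay":0,"az":0,"grip":0.15},{"x":0,"y":0,"z":-0.11,"ax":0,"ay":0,"az":0,"grip":0.15}])

```text
t: 18.6
tcp_pos: [0.5527, 0.0264, 0.1941]
tool_rot: [1.0, 0.0, 0.004, -0.0]
ft_force: [0.2, 0.0, -0.5]
gripper_width: 0.577
```

```bash
python3 - <<'E'
from h import *
s=st();w=cap('wrist','w12.png');S=cap('side','s12.png')
b=blob(w,'brass',(200,180,440,330));print(b[0],b[1]);q=onz(w,b[0],.063);print('bush',q,np.hypot(*(q[:2]-[.582,.0264])))
bs=blob(S,'brass',(240,190,360,240));print(bs[0] if bs else None, bs[1] if bs else None, tri(w,b[0],S,bs[0]) if bs else '')
h=cv2.cvtColor(w['color'],cv2.COLOR_BGR2HSV);m=cv2.inRange(h,(0,0,190),(180,40,255));m=cv2.morphologyEx(m,cv2.MORPH_OPEN,np.ones((15,15)));
for k in cv2.findContours(m,0,2)[0]: print('white',cv2.boundingRect(k),cv2.contourArea(k))
# regrasp: cover pitch ~12.2: pose as at release
mv([.5835,.0263,.0955],-.8,12.2)
cv2.imwrite('pics/c12.png',np.hstack([cv2.resize(w['color'],(400,291)),cv2.resize(S['color'][110:270,200:420],(400,291))]))
E
```

```text
t 18.6 p [0.5527 0.0264 0.1941] q [ 1.     0.     0.004 -0.   ] f [ 0.2  0.  -0.5] w 0.577
[313.90700104 208.40299547] 957.0
bush [0.54800665 0.02677251 0.063     ] 0.03399538667934533
[302.5990099  198.79207921] 101.0 (array([0.54919295, 0.0272821 , 0.06593151]), np.float64(0.001228738516290185))
white (293, 156, 44, 33) 1374.0
mv [0.0325, 0.0004, 0.0951, -0.0027, -0.2148, 0.0145]
```

View pics/c12.png

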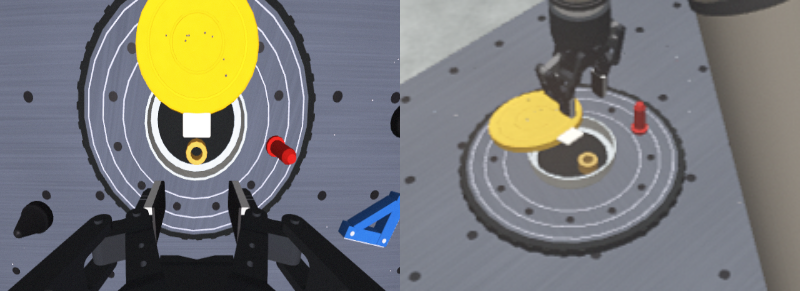

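The bushing stands upright in the dish, at (196,152) left and (588,160) right. Measured at (0.549,0.027), its top edge is at about the right height, and the cover still leans at the back. Now the pre-grasp for the cover.

```bash
python3 - <<'E'
from h import *
w=cap('wrist');print('tab',onz(w,(315,172),.095))
mv([.6075,.0261,.2061],-.8,12.2)
E
```

```text
tab [0.58233402 0.0261684  0.095     ]
mv [0.0571, 0.0005, -0.0164, -0.0028, -0.213, 0.0145]
```

Request:
arm_command(motion=[{"x":0.03,"y":0,"z":-0.016,"ax":-0.002,"ay":-0.1,"az":0.014,"grip":0.15},{"x":0.057,"y":0,"z":-0.016,"ax":-0.002,"ay":-0.213,"az":0.014,"grip":0.15},{"x":0.057,"y":0,"z":-0.016,"ax":-0.002,"ay":-0.213,"az":0.014,"grip":0.15},{"x":0.057,"y":0,"z":-0.016,"ax":-0.002,"ay":-0.213,"az":0.014,"grip":0.15}])

```text
t: 19.25
tcp_pos: [0.6065, 0.0267, 0.2041]
tool_rot: [0.994, -0.007, -0.108, 0.0]
ft_force: [-0.1, -0.2, -0.5]
gripper_width: 0.576
```

```bash
python3 - <<'E'
from h import *
s=st();mv([.582,.0263,.0955],-.8,12.2)
w=cap('wrist');print(proj(w,[.583,.0263,.095]))
h=cv2.cvtColor(w['color'],cv2.COLOR_BGR2HSV);m=cv2.inRange(h,(0,0,190),(180,40,255));m=cv2.morphologyEx(m,cv2.MORPH_OPEN,np.ones((15,15)));
for k in cv2.findContours(m,0,2)[0]:
    x,y,a,b=cv2.boundingRect(k);print('white',(x,y,a,b),onz(w,(x+a/2,y+b/2),.095))
E
```

```text
t 19.25 p [0.6065 0.0267 0.2041] q [ 0.994 -0.007 -0.108  0.   ] f [-0.1 -0.2 -0.5] w 0.576
mv [-0.0007, 0.0005, 0.1113, -0.001, 0.0027, 0.0007]
[314.79716365 207.81394807]
white (295, 192, 41, 29) [0.58415829 0.02573932 0.095     ]
```

Request:
arm_command(motion=[{"x":-0.001,"y":0.0005,"z":0.05,"ax":0,"ay":0,"az":0,"grip":0.15},{"x":-0.001,"y":0.0005,"z":0.09,"ax":0,"ay":0,"az":0,"grip":0.15},{"x":-0.001,"y":0.0005,"z":0.11,"ax":0,"ay":0,"az":0,"grip":0.15},{"x":-0.001,"y":0.0005,"z":0.111,"ax":0,"ay":0,"az":0,"grip":0.15},{"x":-0.001,"y":0.0005,"z":0.111,"ax":0,"ay":0,"az":0,"grip":0.15}])

```text
t: 19.92
tcp_pos: [0.5821, 0.0263, 0.0985]
tool_rot: [0.994, -0.007, -0.106, 0.0]
ft_force: [-0.2, -0.4, 0.6]
gripper_width: 0.577
```

Request:
arm_command(motion=[{"x":0,"y":0,"z":0,"ax":0,"ay":0,"az":0,"grip":-1},{"x":0,"y":0,"z":0,"ax":0,"ay":0,"az":0,"grip":-1},{"x":0,"y":0,"z":0,"ax":0,"ay":0,"az":0,"grip":-1},{"x":0,"y":0,"z":0,"ax":0,"ay":0,"az":0,"grip":-1}], squeeze=60)

```text
t: 20.42
tcp_pos: [0.5828, 0.0261, 0.0996]
tool_rot: [0.994, -0.007, -0.105, 0.0]
ft_force: [-0.4, -1.4, 6.5]
gripper_width: 0.351
```

```bash
python3 - <<'E'
from h import *
s=st();print(Ro.from_quat(s['tool_rot']).as_matrix().round(3))
E
```

```text
t 20.43 p [0.5828 0.0261 0.0996] q [ 0.994 -0.007 -0.105  0.   ] f [-0.4 -1.4  6.5] w 0.351
[[ 0.978 -0.013 -0.208]
 [-0.013 -1.     0.   ]
 [-0.208  0.002 -0.978]]
```

Request:
arm_command(motion=[{"x":-0.001,"y":0,"z":-0.0025,"ax":0,"ay":-0.009,"az":0,"grip":-1},{"x":-0.006,"y":0,"z":-0.002,"ax":0,"ay":-0.018,"az":0,"grip":-1},{"x":-0.012,"y":0,"z":-0.0015,"ax":0,"ay":-0.018,"az":0,"grip":-1},{"x":-0.018,"y":0,"z":-0.001,"ax":0,"ay":-0.018,"az":0,"grip":-1},{"x":-0.018,"y":0,"z":-0.001,"ax":0,"ay":-0.018,"az":0,"grip":-1}])

```text
t: 21.05
tcp_pos: [0.5644, 0.0265, 0.1044]
tool_rot: [0.993, -0.007, -0.114, 0.0]
ft_force: [-0.8, 0.9, -1.1]
gripper_width: 0.351
```

```bash
python3 - <<'E'
from h import *
s=st();x=Ro.from_quat(s['tool_rot']).as_matrix()[:,0];print(np.degrees(np.arcsin(-x[2])));mv([.5059,.0272,.117],-.8,13.1)
E
```

```text
t 21.05 p [0.5644 0.0265 0.1044] q [ 0.993 -0.007 -0.114  0.   ] f [-0.8  0.9 -1.1] w 0.351
13.129024395961824
mv [-0.0598, 0.0001, 0.001, -0.0007, 0.0005, 0.0007]
```

Request:
arm_command(motion=[{"x":-0.006,"y":0,"z":0,"ax":0,"ay":0,"az":0,"grip":-1},{"x":-0.012,"y":0,"z":0,"ax":0,"ay":0,"az":0,"grip":-1},{"x":-0.018,"y":0,"z":0,"ax":0,"ay":0,"az":0,"grip":-1},{"x":-0.024,"y":0,"z":0,"ax":0,"ay":0,"az":0,"grip":-1},{"x":-0.03,"y":0,"z":0,"ax":0,"ay":0,"az":0,"grip":-1},{"x":-0.036,"y":0,"z":0,"ax":0,"ay":0,"az":0,"grip":-1},{"x":-0.036,"y":0,"z":0,"ax":0,"ay":0,"az":0,"grip":-1}])

```text
t: 21.92
tcp_pos: [0.5285, 0.027, 0.1128]
tool_rot: [0.993, -0.007, -0.115, 0.0]
ft_force: [-0.7, 0.3, -1.6]
gripper_width: 0.352
```

Request:
arm_command(motion=[{"x":-0.006,"y":0,"z":0,"ax":0,"ay":0,"az":0,"grip":-1},{"x":-0.012,"y":0,"z":0,"ax":0,"ay":0,"az":0,"grip":-1},{"x":-0.017,"y":0,"z":0,"ax":0,"ay":0,"az":0,"grip":-1},{"x":-0.02,"y":0,"z":0,"ax":0,"ay":0,"az":0,"grip":-1},{"x":-0.02,"y":0,"z":0,"ax":0,"ay":0,"az":0,"grip":-1}])

```text
t: 22.55
tcp_pos: [0.5085, 0.0273, 0.1174]
tool_rot: [0.993, -0.007, -0.116, 0.0]
ft_force: [-0.4, 0.9, -1.3]
gripper_width: 0.355
```

```bash
python3 - <<'E'
from h import *
s=st();x=Ro.from_quat(s['tool_rot']).as_matrix()[:,0];print(np.degrees(np.arcsin(-x[2])));mv([.5059,.0272,.117],-.8,13.1)
c=cap('side');T=cap('top');w=cap('wrist','w13.png')
cv2.imwrite('pics/c13.png',np.hstack([cv2.resize(w['color'],(400,291)),cv2.resize(c['color'][110:270,200:420],(400,291))]))
E
```

```text
t 22.55 p [0.5085 0.0273 0.1174] q [ 0.993 -0.007 -0.116  0.   ] f [-0.4  0.9 -1.3] w 0.355
13.264489952696685
mv [-0.0024, 0.0001, 0.001, -0.0008, 0.0029, 0.0007]
```

No more pictures can be viewed, so I go on by numbers: a last 1.5 mm of pull, then rotate the tab edge down about the back rim.

Request:
arm_command(motion=[{"x":-0.0015,"y":0,"z":0,"ax":0,"ay":0,"az":0,"grip":-1},{"x":-0.0015,"y":0,"z":0,"ax":0,"ay":0,"az":0,"grip":-1}])

```text
t: 22.95
tcp_pos: [0.5074, 0.0273, 0.1176]
tool_rot: [0.993, -0.007, -0.115, 0.0]
ft_force: [0.7, -0.0, -1.6]
gripper_width: 0.348
```

Request:
arm_command(motion=[{"x":-0.0002,"y":0,"z":0.0038,"ax":0,"ay":0.026,"az":0,"grip":-1},{"x":-0.0002,"y":0,"z":0.0076,"ax":0,"ay":0.0524,"az":0,"grip":-1},{"x":-0.0002,"y":0,"z":0.0114,"ax":0,"ay":0.0785,"az":0,"grip":-1},{"x":-0.0001,"y":0,"z":0.0152,"ax":0,"ay":0.105,"az":0,"grip":-1},{"x":-0.0001,"y":0,"z":0.0152,"ax":0,"ay":0.105,"az":0,"grip":-1}])

```text
t: 23.58
tcp_pos: [0.5034, 0.0273, 0.1029]
tool_rot: [0.998, -0.007, -0.063, 0.001]
ft_force: [0.4, 0.1, -0.5]
gripper_width: 0.354
```

```bash
python3 - <<'E'
from h import *
s=st();x=Ro.from_quat(s['tool_rot']).as_matrix()[:,0];a=np.degrees(np.arcsin(-x[2]));print(a)
R0=Ro.from_quat(s['tool_rot']);P0=s['tcp_pos'];piv=np.array([.6465,.0265,.076])
for b in (a-2,a-4,a-6,0):
    Ry=Ro.from_euler('y',b-a,degrees=True);p=piv+Ry.apply(P0-piv)
    print(b,p.round(4),R0.inv().apply(p-P0).round(4),(R0.inv()*Ry*R0).as_rotvec().round(4))
T=cap('top');S=cap('side')
y=blob(S,'yellow',(230,140,350,220));print('side cover',y[0],y[1],cv2.boundingRect(y[2]))
E
```

```text
t 23.57 p [0.5034 0.0273 0.1029] q [ 0.998 -0.007 -0.063  0.001] f [ 0.4  0.1 -0.5] w 0.354
7.263774521964749
5.263774521964749 [0.5026 0.0273 0.0978] [-0.0002 -0.      0.0051] [0.0005 0.0349 0.    ]
3.2637745219647494 [0.5019 0.0273 0.0928] [-0.0002 -0.      0.0102] [0.0009 0.0698 0.    ]
1.2637745219647494 [0.5014 0.0273 0.0877] [-0.0001 -0.      0.0152] [1.400e-03 1.047e-01 1.000e-04]
0 [0.5012 0.0273 0.0845] [ 0.0001 -0.      0.0184] [1.700e-03 1.268e-01 1.000e-04]
side cover [283.37954643 190.4347454 ] 779.0 (267, 170, 38, 38)
```

Request:
arm_command(motion=[{"x":-0.0002,"y":0,"z":0.005,"ax":0,"ay":0.035,"az":0,"grip":-1},{"x":-0.0002,"y":0,"z":0.0102,"ax":0,"ay":0.07,"az":0,"grip":-1},{"x":-0.0001,"y":0,"z":0.0152,"ax":0,"ay":0.105,"az":0,"grip":-1},{"x":0.0,"y":0,"z":0.019,"ax":0,"ay":0.127,"az":0,"grip":-1},{"x":0.0,"y":0,"z":0.0195,"ax":0,"ay":0.127,"az":0,"grip":-1},{"x":0.0,"y":0,"z":0.0195,"ax":0,"ay":0.127,"az":0,"grip":-1}])

```text
t: 24.42
tcp_pos: [0.5009, 0.0273, 0.0836]
tool_rot: [1.0, -0.007, -0.001, 0.001]
ft_force: [-0.8, 1.2, -0.6]
gripper_width: 0.354
```

```bash
python3 - <<'E'
from h import *
s=st();x=Ro.from_quat(s['tool_rot']).as_matrix()[:,0];print(np.degrees(np.arcsin(-x[2])))
E
```

```text
t 24.43 p [0.5009 0.0273 0.0836] q [ 1.    -0.007 -0.001  0.001] f [-0.8  1.2 -0.6] w 0.354
0.09409430703438461
```

Request:
arm_command(motion=[{"x":0,"y":0,"z":0.001,"ax":0,"ay":0,"az":0,"grip":-1},{"x":0,"y":0,"z":0.0015,"ax":0,"ay":0,"az":0,"grip":-1},{"x":0,"y":0,"z":0.0015,"ax":0,"ay":0,"az":0,"grip":-1}])

```text
t: 24.8
tcp_pos: [0.501, 0.0273, 0.0832]
tool_rot: [1.0, -0.006, -0.001, 0.001]
ft_force: [-4.3, -0.6, 9.8]
gripper_width: 0.35
```

Request:
arm_command(motion=[{"x":0,"y":0,"z":0,"ax":0,"ay":0,"az":0,"grip":-0.05},{"x":0,"y":0,"z":0,"ax":0,"ay":0,"az":0,"grip":0.15},{"x":0,"y":0,"z":0,"ax":0,"ay":0,"az":0,"grip":0.15},{"x":0,"y":0,"z":-0.04,"ax":0,"ay":0,"az":0,"grip":0.15},{"x":0,"y":0,"z":-0.1,"ax":0,"ay":0,"az":0,"grip":0.15},{"x":-0.05,"y":0,"z":-0.14,"ax":0,"ay":0,"az":0,"grip":0.15},{"x":-0.08,"y":0,"z":-0.14,"ax":0,"ay":0,"az":0,"grip":0.15},{"x":-0.08,"y":0,"z":-0.14,"ax":0,"ay":0,"az":0,"grip":0.15}])

```text
t: 25.8
tcp_pos: [0.4197, 0.0288, 0.2239]
tool_rot: [1.0, -0.006, -0.0, 0.001]
ft_force: [0.4, -0.7, -0.2]
gripper_width: 0.577
```

```bash
cat > chk.py <<'E'
from h import *
s=st();w=cap('wrist');S=cap('side');T=cap('top')
def yc(c):
    y=blob(c,'yellow');P=np.array([onz(c,p[0],.079)[:2] for p in y[2].astype(float)],np.float32)
    x,yy,ww,hh=cv2.boundingRect(y[2]);print('yellow',cv2.minAreaRect(P*1000),np.round(cv2.fitEllipse(P*1000)[0],1),(x,yy,ww,hh),y[0]);return y
a=yc(w);b=yc(S);d=yc(T)
def ring(c):
    # black rubber rim of the plate, outer edge at about .045
    m=cv2.inRange(c['color'],(0,0,0),(50,50,50));k=[k for k in cv2.findContours(m,0,2)[0] if len(k)>150]
    return k
h=cv2.cvtColor(w['color'],cv2.COLOR_BGR2HSV);m=cv2.inRange(h,(0,0,190),(180,40,255));m=cv2.morphologyEx(m,cv2.MORPH_OPEN,np.ones((11,11)));
for k in cv2.findContours(m,0,2)[0]:
    r=cv2.boundingRect(k);u=(r[0]+r[2]/2,r[1]+r[3]/2);print('white',r,onz(w,u,.079))
    t=blob(S,'white',(270,190,340,230))
    if t: print('tab tri',tri(w,u,S,t[0]))
print('cover tri w/side',tri(w,cv2.fitEllipse(a[2])[0],S,cv2.fitEllipse(b[2])[0]))
E
python3 chk.py
```

```text
t 25.8 p [0.4197 0.0288 0.2239] q [ 1.    -0.006 -0.     0.001] f [ 0.4 -0.7 -0.2] w 0.577
yellow ((545.0888671875, 27.177326202392578), (138.50669860839844, 59.40876007080078), 89.34761047363281) [549.2  27.2] (223, 0, 183, 83) [313.77796801  34.80334226]
yellow ((559.6027221679688, 79.992431640625), (114.73373413085938, 35.66707992553711), 21.72943687438965) [572.8  53.7] (268, 193, 40, 18) [288.72703412 207.00262467]
yellow ((585.1373291015625, 26.04730224609375), (134.6721649169922, 136.00656127929688), 0.052731141448020935) [584.9  26.4] (267, 146, 66, 65) [299.31173072 178.10891736]
white (295, 82, 40, 31) [0.50349027 0.02687595 0.079     ]
tab tri (array([0.50383682, 0.02710218, 0.07704995]), np.float64(0.0006824435342654748))
cover tri w/side (array([0.56599155, 0.03795838, 0.06641035]), np.float64(0.033747995988021695))
```

Request:
arm_command(motion=[{"x":-0.02,"y":0.06,"z":-0.03,"ax":0,"ay":0,"az":0,"grip":0.15},{"x":-0.05,"y":0.12,"z":-0.05,"ax":0,"ay":0,"az":0,"grip":0.15},{"x":-0.07,"y":0.18,"z":-0.05,"ax":0,"ay":0,"az":0,"grip":0.15},{"x":-0.1,"y":0.24,"z":-0.05,"ax":0,"ay":0,"az":0,"grip":0.15},{"x":-0.12,"y":0.3,"z":-0.05,"ax":0,"ay":0,"az":0,"grip":0.15},{"x":-0.14,"y":0.36,"z":-0.05,"ax":0,"ay":0,"az":0,"grip":0.15},{"x":-0.14,"y":0.36,"z":-0.05,"ax":0,"ay":0,"az":0,"grip":0.15}])

```text
t: 26.82
tcp_pos: [0.2762, -0.3332, 0.2734]
tool_rot: [1.0, -0.008, -0.001, 0.001]
ft_force: [0.2, 0.4, -0.1]
gripper_width: 0.573
```

```bash
cat > chk2.py <<'E'
from h import *
s=st();T=cap('top','tf.png');S=cap('side','sf.png')
T0=dict(T);T0['color']=cv2.imread('pics/top0.png');S0=dict(S);S0['color']=cv2.imread('pics/side0.png')
def rim(c):
    h=c['color'].max(2);pts=[]
    o=np.array(proj(c,[.582,.0264,.05]))
    for a in np.radians(np.arange(0,360,4)):
        r=np.arange(60,90,.25);u=o[0]+r*np.cos(a);v=o[1]+r*np.sin(a)
        g=cv2.remap(h.astype(np.float32),u.astype(np.float32)[None],v.astype(np.float32)[None],1)[0]
        d=np.where(g<50)[0]
        if len(d) and d[-1]<len(r)-1: pts.append(onz(c,(u[d].mean(),v[d].mean()),.045)[:2])
    P=np.array(pts);
    for _ in range(3):
        A=np.c_[2*P,np.ones(len(P))];x=np.linalg.lstsq(A,(P**2).sum(1),rcond=None)[0];R=np.sqrt(x[2]+x[0]**2+x[1]**2);e=abs(np.hypot(*(P-x[:2]).T)-R);P=P[e<.003]
    return x[:2].round(4),R.round(4),len(P)
for n,c,b,wb in (('T0',T0,(250,130,350,230),(240,180,290,220)),('T',T,(250,130,350,230),(280,205,320,235))):
    y=blob(c,'yellow',b);P=np.array([onz(c,p[0],.077)[:2] for p in y[2].astype(float)],np.float32)
    e=cv2.fitEllipse(P*1000);t=onz(c,blob(c,'white',wb)[0],.079);print(n,y[0].round(1),y[1],np.round(e[0],1),np.round(e[1],1),'rim',rim(c),'tab',t.round(4))
for n,c in (('S0',S0),('S',S)):
    y=blob(c,'yellow',(240,150,350,225));e=cv2.fitEllipse(y[2]);print(n,y[0].round(1),y[1],np.round(e[0],1),np.round(e[1],1),round(e[2],1))
ys=[blob(c,'yellow',b)[2] for c,b in ((T,(250,130,350,230)),(S,(240,150,350,225)))]
print('tri',tri(T,cv2.fitEllipse(ys[0])[0],S,cv2.fitEllipse(ys[1])[0]),'0:',tri(T0,cv2.fitEllipse(blob(T0,'yellow',(250,130,350,230))[2])[0],S0,cv2.fitEllipse(blob(S0,'yellow',(240,150,350,225))[2])[0]))
for nm,k,a,z in (('coneA','black',(150,235,190,275),.02),('coneB','black',(440,165,475,205),.02),('sq','blue',(400,220,480,290),.01)):
    for c in (T0,T):
        q=blob(c,k,a);print(nm,onz(c,q[0],z).round(4) if q else None)
E
python3 chk2.py
```

```text
t 26.82 p [ 0.2762 -0.3332  0.2734] q [ 1.    -0.008 -0.001  0.001] f [ 0.2  0.4 -0.1] w 0.573
T0 [299.6 179.6] 3312.5 [581.9  25.9] [135.4 137.6] rim (array([0.5821, 0.0274]), np.float64(0.1601), 61) tab [0.5418 0.0966 0.079 ]
T [299.3 178.1] 3309.5 [585.2  26.5] [135.7 137.1] rim (array([0.5822, 0.0272]), np.float64(0.1602), 62) tab [0.5043 0.0267 0.079 ]
S0 [294.3 190.8] 1581.5 [294.4 190.8] [38.4 52.9] 89.4
S [293.2 190.4] 1561.5 [293.3 190.4] [39.1 51. ] 82.2
tri (array([0.58566076, 0.02672756, 0.07009444]), np.float64(0.00014964335862084824)) 0: (array([0.58229226, 0.02607747, 0.07053923]), np.float64(0.00011643472039162757))
coneA [0.425  0.3156 0.02  ]
coneA [0.4249 0.3156 0.02  ]
coneB [ 0.5766 -0.3213  0.02  ]
coneB [ 0.5765 -0.3212  0.02  ]
sq [ 0.4175 -0.3048  0.01  ]
sq [ 0.4169 -0.3026  0.01  ]
```

The cover is seated: its height matches the start within 0.5 mm. It sits 3.3 mm off the axis, inside the 4 mm play and the 5 mm limit. The tab faces the robot and the bystanders are in place, so I'm handing in.

```bash
python3 -c "
from h import *
print(workorder.hand_in()); st()"
```

```text
the job is handed in; nothing more can be done
None
the job is handed in; nothing more can be done
```

I handed the job in about 27 s into the 67 s allowed; the system reports no verdict. The bushing is in the dish and the cover is back on, with its tab facing the robot.

I turned the plate about 60° by gripping the pin. Then I pinched the tab, tipped the cover up 13° about the dish's back rim and slid it about 80 mm back to lean off the dish. After setting the bushing in, I brought the cover back the same way.

**Last checks**
- **Bushing:** before the cover went back, it stood upright about 34 mm from the dish centre, with its top at the expected height. I couldn't see it again after that.
- **Cover seating:** cover and tab heights matched their starting values within 0.5 mm, and the outline from above was the same shape as at the start. The side outline came out about 7° rotated; I put that down to the tab's new position and didn't look further.
- **Cover centring:** it sits about 3.3 mm off centre, away from the robot. That is inside the 5 mm limit but not well centred, and I left it there.
- **Tab direction:** it faces the robot within about 1°.
- **Bystanders:** the cones moved by no more than 0.1 mm. The square read 2 mm different, well within its 20 mm limit.

**Slips:** the first move was refused until I gave every key. The 12-picture limit ran out before the cover was lowered, so the final checks are from measurements only.

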